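# Sweep the driftwood offcuts into the catch tray

## Robot

A 6-joint arm with a two-finger parallel gripper is mounted at the origin on the work surface. World frame = base frame: x ahead of the robot, y to its left, z up, the work surface at z = 0. Lengths are in m, angles in rad, forces in N, time in s.
With the tool pointing down it reaches from about 0.35 to 0.975 m from the base axis. Payload 17.4 kg.
Tool frame: the origin (TCP) lies at the very end of the fingers, on their centre line; the grasp point (between the pads) lies behind it (robot.grip_point_offset is the y of the grasp point in the tool frame, in m); y points along the fingers, z is the direction in which the jaws open and shut, and the axes are right-handed (so a half turn about y gives the same grasp; the last joint's range is limited). The gripper opens to 85 mm and grips with 20 to 120 N. Pads are 22 mm wide; open, the fingers measure 114 mm over their backs; the gripper's body (76 mm by 85 mm) begins 54 mm behind the grasp point. The pads swing forward as they close: fully open they stand 13 mm farther back than shut.
Start: joints at [1.124, 0.116, 1.442, -0, 1.584, -0.038], TCP at [0.268, 0.619, 0.208] pointing down, gripper open.
Joint ranges: [-2.83, 2.83], [-0.83, 2.19], [0.07, 2.5], [-1.14, 4.28], [0.01, 3], [-2.97, 2.97]. Speed limits (rad/s): [1.89, 1.89, 2.22, 3.14, 3.14, 3.14].

## Interface

Orientations are given as a unit quaternion [x, y, z, w].
In Python, from cell import robot, eyes gives the robot as it stands.
- The arm moves only by the tool jog_arm, never from a script. Its argument "moves" is a list of rows, each a list of 7 numbers: the closure, from 0 (fully open) to 1 (shut), then the shift along the tool's x, y, z in m, then the turn, a rotation vector about the tool's x, y, z in degrees. In form: [[gripper, x, y, z, ax, ay, az], ...]. A call has 1 to 20 rows; each row is the pose to reach, as a shift and turn from the pose commanded when the call began, along the tool's axes at that moment; what a row does not reach only later rows make up. A row lasts 1/12 s, in which the tool goes at most 41.7 mm and 7.16 degrees, less where a joint would pass 70% of its speed; a pose out of reach is approached as far as the arm can. A call with a gripper value outside its range is refused whole. The fingers move at their own pace and stop on an object; the grip force is fixed at half the most. Time passes only in rows, so rows that repeat a pose let the fingers close. It gives the time, the measured TCP pose, the force and the opening at its end, in the units of the state.
- robot.get_state(): the state, without advancing time (a new reading comes with each control period).
- eyes.capture(name): name is "scene" or "top"; returns a dict with "frame" (384x512x3 uint8, red, green, blue), "depth" (384x512 float32, m along the optical axis (not along the pixel's ray), 0 where there is no reading), "fx", "fy", "cx", "cy" (pixels), "T" (4x4, takes a point from camera to world coordinates). Camera axes: x right, y down, z forward; pixel columns grow to the right and rows downward; lengths in m; the calibration is good to about 2 mm. A picture is of the moment at which its call begins.
- robot.job_done(): hands the job in, once; it reports no verdict.
The state is a dict: "time_s": time; "joint_pos": joint angles; "qd": joint speeds; "effort": joint torques, N m; "tool_pos": TCP position; "tool_rot": TCP orientation; "wrist_force": force on the tool from outside, world axes, zero at the start; "wrist_torque": the same for the moment, N m; "width": finger opening in m.
Only numpy, scipy, OpenCV 4.12 (cv2) and the standard library are available. Lean on these libraries where they do the work, as an engineer would, in place of code of your own. Each camera call takes 0.05 s, during which the arm holds its last target. There are 200 camera calls.

## Task

Clear the carving board: take the wooden scraper from its plywood block and use it to sweep all five driftwood offcuts off the end of the board into the white catch tray, without touching the offcuts with the gripper or knocking the carved bird or the other things about. Then stand the scraper upright on its plywood block again and let go of it.

Things in the scene. Friction and masses are not known exactly. Their poses are not given: they have to be found in the camera images.
- board: thick pale wooden carving board, fixed to the table, 320 (its x) x 400 (its y) x 50 mm high. Origin: centre of its underside, on the table, so its top is at 50 mm. A wooden batten 15 mm wide stands 25 mm above the top along the whole of its near (-x) long edge, so the free top runs from x = -145 to +160 mm. Both ends and the far side are open. Turned by up to 0.24 rad; tray and block turn with it.
- tray: white open-topped catch tray, fixed, 320 (its x) x 150 (its y) x 45 mm high, walls and floor 5 mm. Axes parallel to the board's. It stands lengthwise against the board's +y or -y end (it varies), 4 mm from it, rim 5 mm below the board's top. Origin: centre of its underside, 279 mm from the board's origin along the board's y.
- rest: fixed low plywood block, 240 (its x) x 150 (its y) x 50 mm high, against the other end of the board than the tray, 4 mm from it, axes parallel to the board's. The scraper stands on it at the start. Origin: centre of its underside.
- scraper: loose wooden bench scraper, about 250 g: a solid head 140 (its x) x 36 (its y) x 45 mm high, and in its middle an upright grip post 45 (x) x 30 (y) mm, from 45 to 110 mm above the underside. It stands by itself. Origin: centre of its underside. Grip the post across its 30 mm (y), 80 mm above the underside. The two alike broad faces (+y, -y) sweep.
- bird: small carved bird on a round foot 52 mm across, 99 mm high, loose, about 150 g; it stands on the board near the far (+x) long side, its centre about 128 mm from the board's centre line. Bystander: leave it standing. Origin: centre of its foot's underside, on the board.
- offcut1: chunky loose driftwood offcut, about 64 x 32 mm, 28 mm thick, slightly bent, about 50 g, flat on the board. Origin: its middle (14 mm above the board); x along it. The five lie in two rows along the board's y: two about 25 mm to +x of its centre line, three about 90 mm to -x of it, within 100 mm in y of the board's middle. Which lies where varies.
- offcut2: chunky loose driftwood offcut, about 62 x 32 mm, 28 mm thick, slightly bent, about 50 g, flat on the board. Origin: its middle (14 mm above the board); x along it. The five lie in two rows along the board's y: two about 25 mm to +x of its centre line, three about 90 mm to -x of it, within 100 mm in y of the board's middle. Which lies where varies.
- offcut3: chunky loose driftwood offcut, about 66 x 30 mm, 28 mm thick, slightly bent, about 50 g, flat on the board. Origin: its middle (14 mm above the board); x along it. The five lie in two rows along the board's y: two about 25 mm to +x of its centre line, three about 90 mm to -x of it, within 100 mm in y of the board's middle. Which lies where varies.
- offcut4: chunky loose driftwood offcut, about 60 x 34 mm, 28 mm thick, slightly bent, about 50 g, flat on the board. Origin: its middle (14 mm above the board); x along it. The five lie in two rows along the board's y: two about 25 mm to +x of its centre line, three about 90 mm to -x of it, within 100 mm in y of the board's middle. Which lies where varies.
- offcut5: chunky loose driftwood offcut, about 65 x 28 mm, 28 mm thick, slightly bent, about 50 g, flat on the board. Origin: its middle (14 mm above the board); x along it. The five lie in two rows along the board's y: two about 25 mm to +x of its centre line, three about 90 mm to -x of it, within 100 mm in y of the board's middle. Which lies where varies.
- glue: bystander, not to be disturbed: white glue bottle, 60 mm across, 150 mm tall, standing on the table at the right (-y) side. Origin: underside.
- mug: bystander, not to be disturbed: blue mug, 80 mm across, 90 mm tall, on the table at the right (-y) side. Origin: underside.
- hammer: bystander, not to be disturbed: hammer, 260 mm long, lying on the table at the left (+y) side. Origin: its underside.
- jar: bystander, not to be disturbed: closed glass jar, 76 mm across, 90 mm tall, on the table at the left (+y) side. Origin: underside.

How it is judged:
On the way, in this order (a step that is already met when the one before it is completed fails the run):
1. the scraper is down on or just above the board (its underside less than 20 mm above the board's top) (y of scraper in the frame of board between -0.2 and 0.2 m and x of scraper in the frame of board between -0.16 and 0.16 m and height (world z) of scraper between 0.04 and 0.07 m), for 0.1 s.
2. all five offcuts are in the tray (x of offcut1 in the frame of tray between -0.16 and 0.16 m and y of offcut1 in the frame of tray between -0.075 and 0.075 m and height (world z) of each of offcut1, offcut2, offcut3, offcut4, offcut5 below 0.062 m and x of offcut2 in the frame of tray between -0.16 and 0.16 m and y of offcut2 in the frame of tray between -0.075 and 0.075 m and x of offcut3 in the frame of tray between -0.16 and 0.16 m and y of offcut3 in the frame of tray between -0.075 and 0.075 m and x of offcut4 in the frame of tray between -0.16 and 0.16 m and y of offcut4 in the frame of tray between -0.075 and 0.075 m and x of offcut5 in the frame of tray between -0.16 and 0.16 m and y of offcut5 in the frame of tray between -0.075 and 0.075 m), for 0.2 s.
At the end, for the whole second after the job is handed in: All five offcuts lie at rest with their middles inside the tray's outline, below 62 mm; the scraper stands at rest on the block, upright within 0.1 rad, its middle within 100 mm (x) and 65 mm (y) of the block's; the bird stands within 25 mm of its start (all of step 2 and x of scraper in the frame of rest between -0.1 and 0.1 m and y of scraper in the frame of rest between -0.065 and 0.065 m and height (world z) of scraper between 0.045 and 0.056 m and angle between scraper's own z axis and vertical below 0.1 rad and linear speed of each of scraper, offcut1, offcut2, offcut3, offcut4, offcut5 below 0.02 m/s and angle between bird's own z axis and vertical below 0.15 rad and distance of bird from where it was at the start of the episode below 0.025 m); the robot touches nothing.
It fails at once if the gripper or arm presses on an offcut (more than 1 N) (contact force between any of the fingers, the arm and offcut1 above 1 N or contact force between any of the fingers, the arm and offcut2 above 1 N or contact force between any of the fingers, the arm and offcut3 above 1 N or contact force between any of the fingers, the arm and offcut4 above 1 N or contact force between any of the fingers, the arm and offcut5 above 1 N).
It fails at once if the carved bird is tipped (0.4 rad) or shifted more than 25 mm (angle between bird's own z axis and vertical above 0.4 rad or distance of bird from where it was at the start of the episode above 0.025 m).
It fails at once if a bystander on the table is shifted more than 30 mm (distance of any of glue, mug, hammer, jar from where it was at the start of the episode above 0.03 m).
It also fails if it takes over 56 s, if anything falls off the work surface, if the arm or the gripper's body presses on something with over 40 N, if the wrist force passes 120 N, or if a joint passes its speed limit or range.

## Working session

There is one attempt and no reset: what is moved stays moved. The work goes in short steps, Python scripts to look and compute and a tool call to move; the robot and the scene stay as the last step left them, time stands still between calls to the robot, and variables do not carry over. Pictures are saved under pics/ and viewed, about 8 in all and at most 12, crops included, and the job is handed in when it is done.

Besides the shell and the picture viewer there is one more tool, called after "Request:" as a command line: name --pt "numbers of a row" for each row, then --argument value for the rest. jog_arm: Moves the arm, as the interface text tells. Its arguments: {"type":"object","properties":{"moves":{"type":"array","items":{"type":"array","items":{"type":"number"}}}},"required":["moves"]}

```bash
mkdir -p pics; ls
cat > h.py <<'E'
import numpy as np, cv2
from cell import robot, eyes
def shot(n,f=None):
    c=eyes.capture(n); np.savez('/tmp/%s.npz'%n,**c)
    if f: cv2.imwrite('pics/'+f,c['frame'][:,:,::-1])
    return c
def load(n): return dict(np.load('/tmp/%s.npz'%n))
def cloud(c):
    v,u=np.mgrid[:384,:512]; d=c['depth']
    P=np.stack([(u-c['cx'])/c['fx']*d,(v-c['cy'])/c['fy']*d,d,np.ones_like(d)],-1)@c['T'].T
    P=P[...,:3]; P[d==0]=np.nan; return P
E
python3 - <<'E'
from h import *
a=shot('scene'); b=shot('top')
cv2.imwrite('pics/a.png',np.vstack([a['frame'],])[:,:,::-1]); 
cv2.imwrite('pics/b.png',cv2.resize(b['frame'],(800,600))[:,:,::-1])
print(robot.get_state(), robot.grip_point_offset); print(b['T'],b['fx'],a['T'])
E
```

```text
pics
{'time_s': 0.1, 'joint_pos': array([ 1.12416945e+00,  1.16441277e-01,  1.44217880e+00, -3.00665095e-06,
        1.58394626e+00, -3.78019794e-02]), 'qd': array([ 7.16972754e-04, -1.14602440e-03,  1.36730715e-03,  6.13993757e-04,
        1.07922586e-03, -3.04490238e-05]), 'effort': array([ 1.60478663e-03, -7.33670354e+01, -6.33788466e+01,  1.15583416e-04,
        5.28835924e-03,  3.23792347e-05]), 'tool_pos': array([0.26827019, 0.61921385, 0.20724601]), 'tool_rot': array([ 0.69271949, -0.14361846,  0.14345539, -0.69205058]), 'wrist_force': array([ 0.03410021,  0.24356432, -0.65534461]), 'wrist_torque': array([-0.02968414,  0.02237914,  0.00902407]), 'width': 0.08515112554116788} -0.0187
[[ 1.41265350e-02 -9.91134618e-01  1.32108325e-01  3.19766685e-01]
 [-9.99899898e-01 -1.41079233e-02  1.07691730e-03 -1.59203411e-02]
 [ 7.96404104e-04 -1.32110314e-01 -9.91234700e-01  1.60677140e+00]
 [ 0.00000000e+00  0.00000000e+00  0.00000000e+00  1.00000000e+00]] 479.0750070962433 [[ 0.23179285  0.81635691 -0.52899288  1.23124266]
 [ 0.97273612 -0.19872021  0.11956052 -0.16203386]
 [-0.00751752 -0.54228376 -0.84016178  1.1789276 ]
 [ 0.          0.          0.          1.        ]]
```

View pics/b.png

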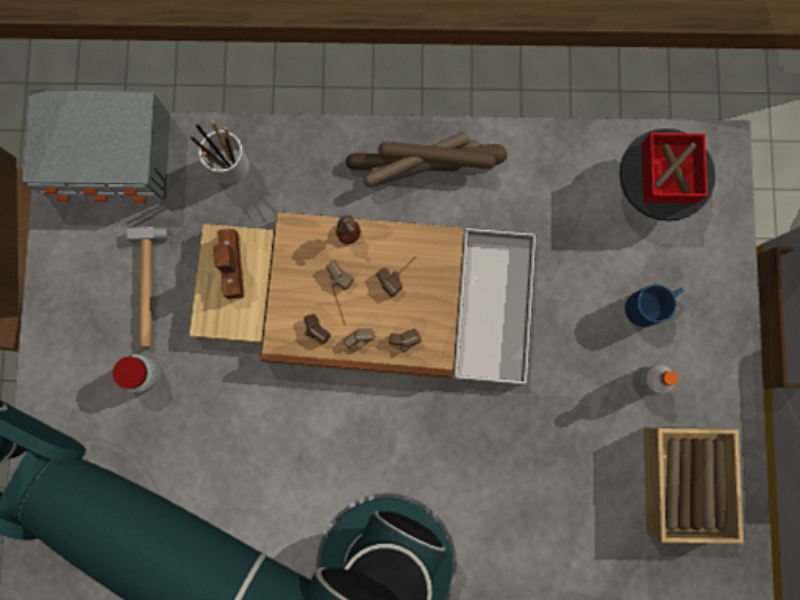

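View pics/a.png

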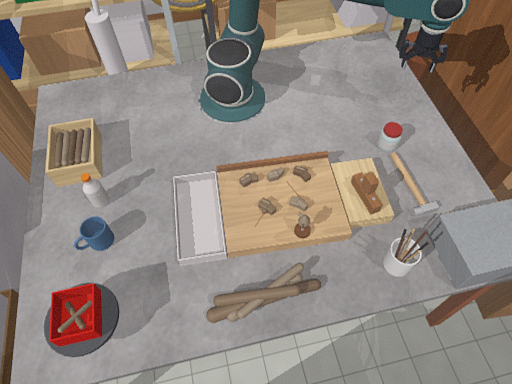

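The board is at about (365,293) in the 800-wide top view. The tray is at its -y end (495,307), the block with the scraper at its +y end (230,280), and the bird at (348,230). The offcuts are at (340,275), (389,281), (316,328), (358,339) and (404,340). Next I'll measure these.

Run:
```python
from h import *
b=load('top'); P=cloud(b); z=P[...,2]
roi=np.zeros(z.shape,bool); roi[125:255,115:350]=1
def rect(m):
    n,l,s,_=cv2.connectedComponentsWithStats(m.astype(np.uint8)); k=1+np.argmax(s[1:,4]); Q=P[l==k]
    return cv2.minAreaRect((Q[:,:2]*1000).astype(np.float32)), np.median(Q[:,2]), len(Q)
print('top', rect(roi&(abs(z-.05)<.012)))
# tray outline, white
v,u=np.mgrid[:384,:512]
bd=roi&(u>175)&(u<292)&(abs(z-.05)<.006)
print('board',rect(bd))
print('rest',rect(roi&(u<168)&(abs(z-.05)<.006)))
g=(roi&(z>.064)).astype(np.uint8)
n,l,s,c=cv2.connectedComponentsWithStats(g)
for k in range(1,n):
    if s[k,4]<8: continue
    Q=P[l==k]; print(k,s[k],Q.mean(0).round(3),Q[:,2].max().round(3),cv2.minAreaRect((Q[:,:2]*1000).astype(np.float32)))
Q=P[roi&(u<168)&(z>.13)]; print('post',Q.mean(0),len(Q),cv2.minAreaRect((Q[:,:2]*1000).astype(np.float32)))
Q=P[roi&(u<168)&(abs(z-.095)<.007)]; print('head',Q.mean(0),len(Q),cv2.minAreaRect((Q[:,:2]*1000).astype(np.float32)))
im=cv2.resize(b['frame'][125:255,115:350],(799,442),interpolation=cv2.INTER_CUBIC)
cv2.imwrite('pics/c.png',im[:,:,::-1])
```

```text
top (((562.4811401367188, 54.176055908203125), (709.583251953125, 320.17913818359375), 85.77713775634766), np.float64(0.05054279161696085), 13076)
board (((570.204833984375, 52.842041015625), (399.05633544921875, 304.2590637207031), 85.96265411376953), np.float64(0.05058475306878485), 8485)
rest (((581.7135620117188, 333.1833190917969), (149.93606567382812, 242.05601501464844), 86.64543914794922), np.float64(0.050404523087565156), 2165)
1 [215 138  16  17 189] [0.686 0.087 0.106] 0.153 ((685.72509765625, 86.56813049316406), (37.87587356567383, 50.2650146484375), 15.843215942382812)
2 [137 146  19  45 611] [0.61  0.325 0.112] 0.168 ((616.0298461914062, 329.22308349609375), (141.59219360351562, 36.745269775390625), 7.0404863357543945)
3 [209 167  17  18 165] [0.594 0.104 0.076] 0.085 ((593.86865234375, 107.29193115234375), (60.30126953125, 36.547996520996094), 45.95039749145508)
5 [241 171  17  19 182] [ 0.584 -0.001  0.076] 0.088 ((585.5653076171875, -3.528993606567383), (59.94723129272461, 41.06880569458008), 26.802967071533203)
6 [195 201  17  19 173] [0.482 0.15  0.076] 0.09 ((480.7533264160156, 151.18162536621094), (65.06752014160156, 38.009281158447266), 37.18722915649414)
7 [220 210  19  13 161] [0.465 0.06  0.076] 0.085 ((463.93206787109375, 58.896484375), (34.78302001953125, 63.621185302734375), 36.602664947509766)
8 [249 210  21  15 180] [ 0.464 -0.035  0.076] 0.088 ((460.4136047363281, -34.40266036987305), (39.81740951538086, 64.50132751464844), 11.000014305114746)
9 [166 226 125  15 601] [0.409 0.064 0.075] 0.087 ((409.4328918457031, 64.57829284667969), (398.9765319824219, 15.28573226928711), 85.91627502441406)
post [0.61379964 0.3276763  0.15661539] 174 ((615.5773315429688, 330.09765625), (46.178314208984375, 30.826099395751953), 7.40042781829834)
head [0.60970943 0.32683554 0.0955028 ] 315 ((615.4989624023438, 329.15753173828125), (140.5222930908203, 36.745269775390625), 7.0404863357543945)
```

View pics/c.png

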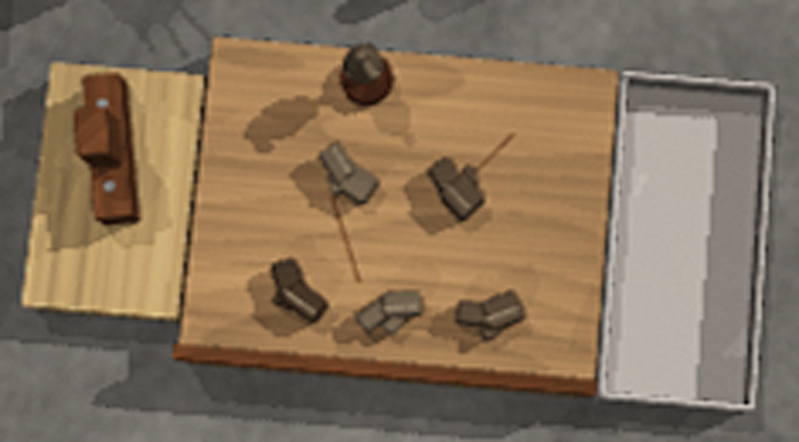

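```bash
cat >> h.py <<'E'
from scipy.spatial.transform import Rotation as R
O=np.array([.5625,.054]); TH=-.0724
def w(x,y):  # board -> world xy
    c,s=np.cos(TH),np.sin(TH); return O+np.array([c*x-s*y,s*x+c*y])
def bf(p):
    c,s=np.cos(TH),np.sin(TH); d=np.asarray(p)[:2]-O; return np.array([c*d[0]+s*d[1],-s*d[0]+c*d[1]])
def goal(xy,z,yaw,R0=None,p0=None):
    """grasped/graspable pose: tool down, tool z along +-(scraper y at yaw), nearest; z = TCP height"""
    s=robot.get_state(); p0=s['tool_pos'] if p0 is None else p0; R0=R.from_quat(s['tool_rot']) if R0 is None else R0
    best=None
    for k in (0,np.pi):
        a=yaw+np.pi/2+k; tz=np.array([np.cos(a),np.sin(a),0]); ty=np.array([0,0,-1.]); tx=np.cross(ty,tz)
        Rg=R.from_matrix(np.c_[tx,ty,tz]); rv=(R0.inv()*Rg).as_rotvec(degrees=True)
        if best is None or np.linalg.norm(rv)<np.linalg.norm(best[0]): best=(rv,Rg)
    d=R0.inv().apply(np.array([xy[0],xy[1],z])-p0)
    print('shift',d.round(4),'turn',best[0].round(2)); return best[1],np.array([xy[0],xy[1],z])
E
python3 - <<'E'
from h import *
s=robot.get_state(); print(R.from_quat(s['tool_rot']).as_matrix().round(3))
goal([.6157,.3293],.208,np.deg2rad(7.2)); goal([.6157,.3293],.1113,np.deg2rad(7.2))
for n,p in dict(a=(.594,.106),b=(.5845,-.002),c=(.481,.15),d=(.465,.0595),e=(.463,-.035),rest=(.5817,.3332),scr=(.6157,.3293)).items(): print(n,bf(p).round(3))
b=load('top');P=cloud(b);v,u=np.mgrid[:384,:512]
m=(u>212)&(u<234)&(v>135)&(v<158)&(P[...,2]>.057)
Q=P[m]
for lo,hi in ((.057,.075),(.075,.1),(.1,.13),(.13,.16)):
    q=Q[(Q[:,2]>lo)&(Q[:,2]<hi)]; q=np.array([bf(t) for t in q])
    if len(q): print(lo,len(q),q.min(0).round(3),q.max(0).round(3),q.mean(0).round(3))
P=cloud(load('scene'));Z=P[...,2]
v,u=np.mgrid[:384,:512]; m=(u>285)&(u<320)&(v>205)&(v<245)&(Z>.057)
q=P[m]; 
for lo,hi in ((.057,.065),(.065,.1),(.1,.16)):
    k=q[(q[:,2]>lo)&(q[:,2]<hi)]; k=np.array([bf(t) for t in k]); print('sc',lo,len(k),k.min(0).round(3),k.max(0).round(3))
E
```

```text
[[ 0.918 -0.     0.398]
 [-0.398 -0.001  0.918]
 [-0.    -1.    -0.001]]
shift [ 0.434  -0.0006 -0.1279] turn [ 5.000e-02 -3.062e+01 -2.000e-02]
shift [ 0.4341  0.0961 -0.1278] turn [ 5.000e-02 -3.062e+01 -2.000e-02]
a [0.028 0.054]
b [ 0.026 -0.054]
c [-0.088  0.09 ]
d [-0.098 -0.002]
e [-0.093 -0.096]
rest [-0.001  0.28 ]
scr [0.033 0.278]
0.057 115 [0.098 0.009] [0.15  0.078] [0.118 0.041]
0.075 1 [0.11  0.053] [0.11  0.053] [0.11  0.053]
0.1 30 [0.109 0.026] [0.142 0.061] [0.121 0.042]
0.13 76 [0.109 0.026] [0.139 0.057] [0.123 0.042]
sc 0.057 77 [0.036 0.021] [0.151 0.081]
sc 0.065 116 [0.043 0.021] [0.15  0.077]
sc 0.1 138 [0.106 0.03 ] [0.144 0.064]
```

Request:
jog_arm --pt "0 0.434 0 -0.128 0 -30.6 0" --pt "0 0.434 0 -0.128 0 -30.6 0" --pt "0 0.434 0 -0.128 0 -30.6 0" --pt "0 0.434 0 -0.128 0 -30.6 0" --pt "0 0.434 0 -0.128 0 -30.6 0" --pt "0 0.434 0 -0.128 0 -30.6 0" --pt "0 0.434 0 -0.128 0 -30.6 0" --pt "0 0.434 0 -0.128 0 -30.6 0" --pt "0 0.434 0 -0.128 0 -30.6 0" --pt "0 0.434 0 -0.128 0 -30.6 0" --pt "0 0.434 0 -0.128 0 -30.6 0" --pt "0 0.434 0 -0.128 0 -30.6 0" --pt "0 0.434 0 -0.128 0 -30.6 0" --pt "0 0.434 0 -0.128 0 -30.6 0"

```text
time_s: 1.27
tool_pos: [0.6155, 0.3294, 0.2074]
tool_rot: [0.706, 0.044, -0.044, -0.706]
wrist_force: [-0.8, -0.2, 0.3]
width: 0.0853
```

Run:
```python
from h import *
s=robot.get_state(); print(s['time_s'],s['tool_pos'],s['joint_pos'])
goal([.6157,.3293],.1113,np.deg2rad(7.2))
c=shot('top'); im=cv2.resize(c['frame'][125:255,100:260],(800,650)[:1]+(600,)); cv2.imwrite('pics/d.png',im[:,:,::-1])
```

```text
1.2667 [0.6154714  0.32943203 0.20743941] [ 4.54799636e-01  1.66568485e-01  1.38651129e+00  2.53129988e-04
  1.58928203e+00 -1.24085411e+00]
shift [ 0.0003  0.0961 -0.0002] turn [ 0.   -0.05 -0.05]
```

View pics/d.png

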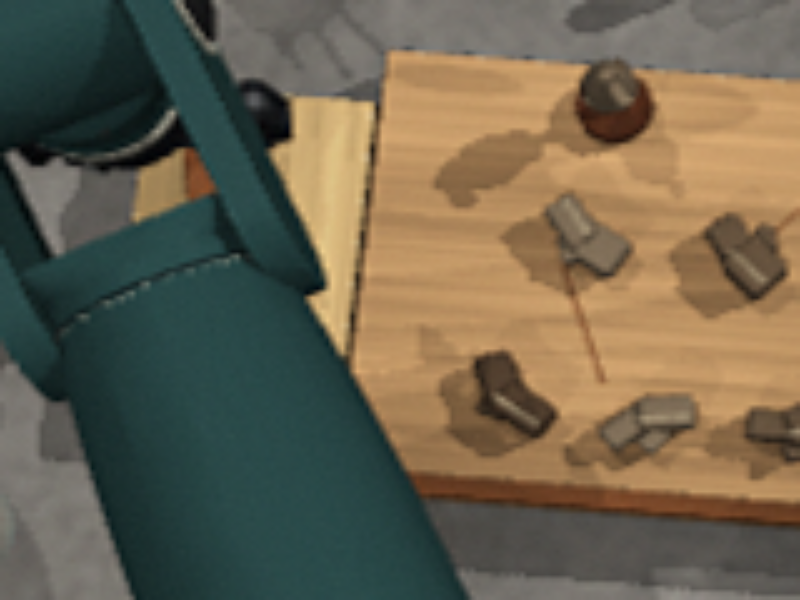

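The arm hides the scraper in this view, and the board's contents are unmoved. The pose agrees with the target, so I'll descend and grip, watching the finger opening (it should stop near 30 mm).

Request:
jog_arm --pt "0 0 0.03 0 0 0 0" --pt "0 0 0.06 0 0 0 0" --pt "0 0 0.08 0 0 0 0" --pt "0 0 0.09 0 0 0 0" --pt "0 0 0.096 0 0 0 0" --pt "0 0 0.096 0 0 0 0" --pt "0.5 0 0.096 0 0 0 0" --pt "1 0 0.096 0 0 0 0" --pt "1 0 0.096 0 0 0 0" --pt "1 0 0.096 0 0 0 0" --pt "1 0 0.096 0 0 0 0" --pt "1 0 0.096 0 0 0 0" --pt "1 0 0.096 0 0 0 0" --pt "1 0 0.096 0 0 0 0" --pt "1 0 0.096 0 0 0 0" --pt "1 0 0.096 0 0 0 0"

```text
time_s: 2.65
tool_pos: [0.6161, 0.3297, 0.1129]
tool_rot: [-0.705, -0.045, 0.044, 0.706]
wrist_force: [0.3, 2.1, 6.5]
width: 0.0289
```

Request:
jog_arm --pt "1 0 -0.01 0 0 0 0" --pt "1 0 -0.02 0 0 0 0" --pt "1 0 -0.03 0 0 0 0" --pt "1 0 -0.03 0 0 0 0" --pt "1 0 -0.03 0 0 0 0"

```text
time_s: 3.07
tool_pos: [0.616, 0.3295, 0.1429]
tool_rot: [-0.706, -0.045, 0.044, 0.706]
wrist_force: [-0.4, -0.2, -2.8]
width: 0.0291
```

Run:
```python
from h import *
s=robot.get_state(); print(s['time_s'],s['tool_pos'],s['width'],s['wrist_force'])
goal(w(.016,.15),.14,TH); Rg,p=goal(w(.016,.15),.116,TH)
goal(w(.016,-.215),.116,TH,Rg,p)
c=shot('scene'); im=cv2.resize(c['frame'][120:280,160:420],(780,480)); cv2.imwrite('pics/e.png',im[:,:,::-1])
```

```text
3.0667 [0.61601768 0.3295063  0.14292717] 0.029085381782919986 [-0.41071675 -0.18129513 -2.79128023]
shift [-0.0424  0.0028 -0.1227] turn [-0.03 11.32  0.08]
shift [-0.0424  0.0268 -0.1227] turn [-0.03 11.32  0.08]
shift [-0.     0.    -0.365] turn [0. 0. 0.]
```

View pics/e.png

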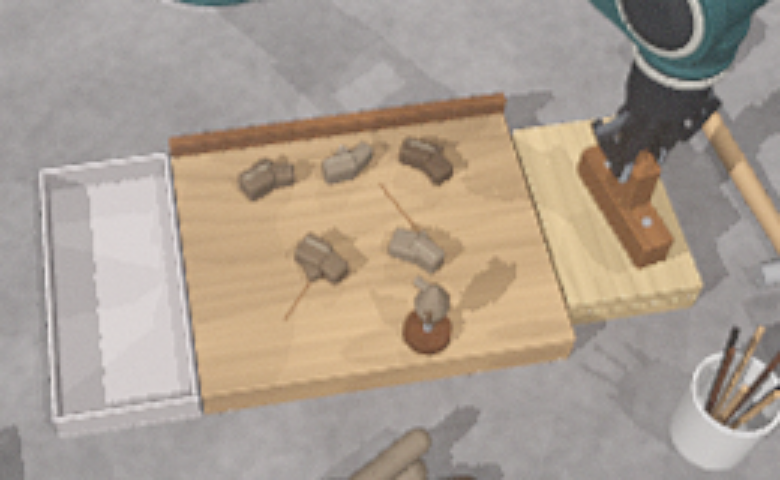

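The scraper is held upright at (640,205), lifted off the block, and the load is about 2.8 N. Next I'll carry it to the +y end of the bird-side lane and lower it.

Request:
jog_arm --pt "1 -0.01 0 -0.03 0 3 0" --pt "1 -0.02 0 -0.06 0 6 0" --pt "1 -0.035 0 -0.09 0 9 0" --pt "1 -0.042 0.003 -0.115 0 11.3 0" --pt "1 -0.042 0.01 -0.123 0 11.3 0" --pt "1 -0.042 0.02 -0.123 0 11.3 0" --pt "1 -0.042 0.026 -0.123 0 11.3 0" --pt "1 -0.042 0.026 -0.123 0 11.3 0" --pt "1 -0.042 0.026 -0.123 0 11.3 0"

```text
time_s: 3.87
tool_pos: [0.5891, 0.203, 0.115]
tool_rot: [0.707, -0.026, 0.025, -0.707]
wrist_force: [-1.5, 0.4, -1.9]
width: 0.0291
```

Run:
```python
from h import *
s=robot.get_state(); print(s['time_s'],s['tool_pos'],bf(s['tool_pos']),s['width'],s['wrist_force'],s['joint_pos'])
goal(w(.016,-.215),.116,TH)
```

```text
3.8667 [0.58914626 0.20300705 0.11500304] [0.01579776 0.1505442 ] 0.029059390898194013 [-1.46729172  0.38808843 -1.88405458] [ 2.90818859e-01  4.49105431e-02  1.66849359e+00  1.70181812e-04
  1.42964297e+00 -1.20925524e+00]
shift [-0.0004 -0.0009 -0.3655] turn [ 0.02  0.09 -0.08]
```

Request:
jog_arm --pt "1 0 0 -0.012 0 0 0" --pt "1 0 0 -0.026 0 0 0" --pt "1 0 0 -0.04 0 0 0" --pt "1 0 0 -0.054 0 0 0" --pt "1 0 0 -0.068 0 0 0" --pt "1 0 0 -0.082 0 0 0" --pt "1 0 0 -0.096 0 0 0" --pt "1 0 0 -0.11 0 0 0" --pt "1 0 0 -0.124 0 0 0" --pt "1 0 0 -0.138 0 0 0" --pt "1 0 0 -0.152 0 0 0" --pt "1 0 0 -0.166 0 0 0" --pt "1 0 0 -0.18 0 0 0" --pt "1 0 0 -0.194 0 0 0" --pt "1 0 0 -0.208 0 0 0" --pt "1 0 0 -0.222 0 0 0" --pt "1 0 0 -0.236 0 0 0" --pt "1 0 0 -0.248 0 0 0" --pt "1 0 0 -0.258 0 0 0" --pt "1 0 0 -0.26 0 0 0"

```text
time_s: 5.53
tool_pos: [0.5706, -0.0589, 0.1158]
tool_rot: [0.707, -0.026, 0.026, -0.707]
wrist_force: [0.3, 0.4, -1.2]
width: 0.0291
```

Run:
```python
from h import *
s=robot.get_state(); print(s['time_s'],s['tool_pos'],bf(s['tool_pos']),s['width'],s['wrist_force'])
goal(w(.016,-.215),.116,TH)
c=shot('scene'); im=cv2.resize(c['frame'][120:280,160:420],(780,480)); cv2.imwrite('pics/f.png',im[:,:,::-1])
```

```text
5.5333 [ 0.57055998 -0.05888699  0.1158304 ] [ 0.01620475 -0.11200822] 0.029117363769430554 [ 0.2540557   0.44486862 -1.23313356]
shift [-1.00e-04 -1.00e-04 -1.03e-01] turn [ 0.02 -0.04 -0.01]
```

View pics/f.png

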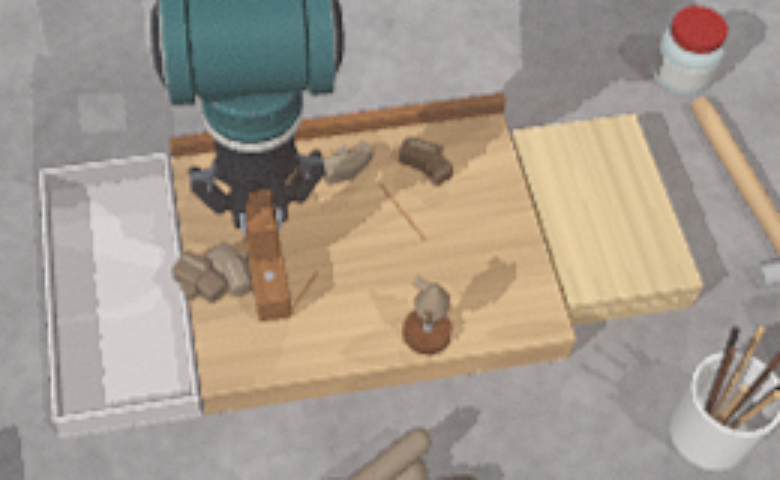

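Both offcuts are ahead of the head at (200,275) and (230,265). The bird and the other row are unmoved, and the thin lines are only marks on the board. I'll carry on over the edge.

Request:
jog_arm --pt "1 0 0 -0.01 0 0 0" --pt "1 0 0 -0.022 0 0 0" --pt "1 0 0 -0.034 0 0 0" --pt "1 0 0 -0.046 0 0 0" --pt "1 0 0 -0.058 0 0 0" --pt "1 0 0 -0.07 0 0 0" --pt "1 0 0 -0.082 0 0 0" --pt "1 0 0 -0.094 0 0 0" --pt "1 0 0 -0.104 0 0 0" --pt "1 0 0 -0.108 0 0 0" --pt "1 0 0 -0.108 0 0 0" --pt "1 0 0 -0.108 0 0 0"

```text
time_s: 6.58
tool_pos: [0.5629, -0.165, 0.1158]
tool_rot: [-0.707, 0.026, -0.026, 0.707]
wrist_force: [-0.1, -0.0, -1.9]
width: 0.0286
```

Run:
```python
from h import *
s=robot.get_state(); print(s['time_s'],s['tool_pos'],bf(s['tool_pos']),s['width'],s['wrist_force'])
Rg,p=goal(w(.016,-.21),.2,TH); goal(w(-.068,.157),.2,TH);goal(w(-.068,.157),.116,TH);
c=shot('scene'); im=cv2.resize(c['frame'][120:280,160:420],(780,480)); cv2.imwrite('pics/g.png',im[:,:,::-1])
```

```text
6.5833 [ 0.56290571 -0.16495269  0.1158387 ] [ 0.01624298 -0.21834974] 0.028623746698579425 [-0.06352787 -0.00793618 -1.89988948]
shift [-0.0003 -0.0842  0.0084] turn [-0.01  0.   -0.01]
shift [-0.0842 -0.0841  0.3754] turn [-0.01  0.   -0.01]
shift [-8.420e-02 -1.000e-04  3.754e-01] turn [-0.01  0.   -0.01]
```

View pics/g.png

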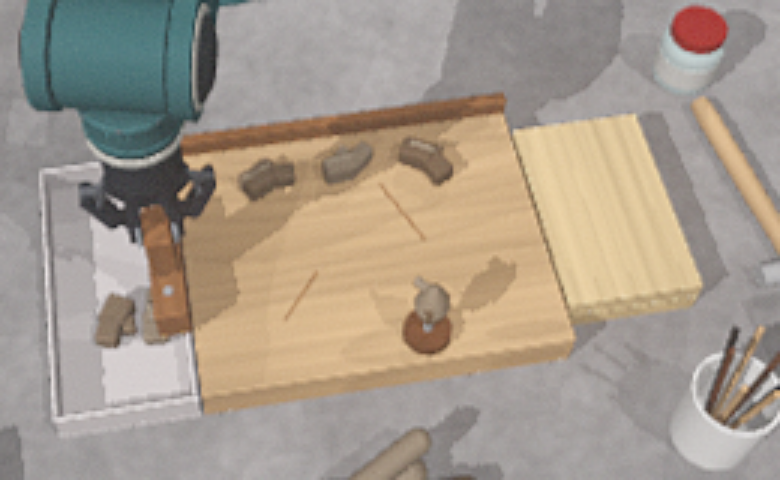

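Both offcuts are in the tray at (115,320) and (155,320), and the bird is untouched. I'll lift and carry the scraper back over to the start of the batten-side lane.

Request:
jog_arm --pt "1 0 -0.03 0.002 0 0 0" --pt "1 0 -0.06 0.005 0 0 0" --pt "1 -0.005 -0.084 0.02 0 0 0" --pt "1 -0.015 -0.084 0.05 0 0 0" --pt "1 -0.025 -0.084 0.085 0 0 0" --pt "1 -0.035 -0.084 0.12 0 0 0" --pt "1 -0.045 -0.084 0.155 0 0 0" --pt "1 -0.055 -0.084 0.19 0 0 0" --pt "1 -0.065 -0.084 0.225 0 0 0" --pt "1 -0.075 -0.084 0.26 0 0 0" --pt "1 -0.084 -0.084 0.295 0 0 0" --pt "1 -0.084 -0.084 0.33 0 0 0" --pt "1 -0.084 -0.084 0.36 0 0 0" --pt "1 -0.084 -0.084 0.375 0 0 0" --pt "1 -0.084 -0.084 0.375 0 0 0" --pt "1 -0.084 -0.05 0.375 0 0 0" --pt "1 -0.084 -0.02 0.375 0 0 0" --pt "1 -0.084 -0.005 0.375 0 0 0" --pt "1 -0.084 0 0.375 0 0 0" --pt "1 -0.084 0 0.375 0 0 0"

```text
time_s: 8.3
tool_pos: [0.5055, 0.215, 0.1152]
tool_rot: [0.707, -0.026, 0.025, -0.706]
wrist_force: [0.5, 0.7, -1.5]
width: 0.0292
```

Run:
```python
from h import *
s=robot.get_state(); print(s['time_s'],s['tool_pos'],bf(s['tool_pos']),s['width'],s['wrist_force'])
goal(w(-.068,-.218),.116,TH)
```

```text
8.3 [0.50547581 0.21502821 0.11522637] [-0.06852306  0.15648141] 0.02916371354213429 [ 0.47217554  0.68143123 -1.48173052]
shift [ 2.000e-04 -6.000e-04 -3.745e-01] turn [ 0.03  0.04 -0.09]
```

Request:
jog_arm --pt "1 0 0 -0.012 0 0 0" --pt "1 0 0 -0.024 0 0 0" --pt "1 0 0 -0.037 0 0 0" --pt "1 0 0 -0.05 0 0 0" --pt "1 0 0 -0.063 0 0 0" --pt "1 0 0 -0.076 0 0 0" --pt "1 0 0 -0.089 0 0 0" --pt "1 0 0 -0.102 0 0 0" --pt "1 0 0 -0.115 0 0 0" --pt "1 0 0 -0.128 0 0 0" --pt "1 0 0 -0.141 0 0 0" --pt "1 0 0 -0.154 0 0 0" --pt "1 0 0 -0.167 0 0 0" --pt "1 0 0 -0.18 0 0 0" --pt "1 0 0 -0.193 0 0 0" --pt "1 0 0 -0.206 0 0 0" --pt "1 0 0 -0.219 0 0 0" --pt "1 0 0 -0.232 0 0 0" --pt "1 0 0 -0.245 0 0 0" --pt "1 0 0 -0.255 0 0 0"

```text
time_s: 9.97
tool_pos: [0.4874, -0.0406, 0.1158]
tool_rot: [0.707, -0.026, 0.025, -0.707]
wrist_force: [0.2, 1.0, -1.9]
width: 0.0291
```

Run:
```python
from h import *
s=robot.get_state(); print(s['time_s'],s['tool_pos'],bf(s['tool_pos']),s['width'],s['wrist_force'])
goal(w(-.068,-.218),.116,TH)
c=shot('scene'); im=cv2.resize(c['frame'][120:280,160:420],(780,480)); cv2.imwrite('pics/i.png',im[:,:,::-1])
```

```text
9.9667 [ 0.48737905 -0.04062171  0.115829  ] [-0.06807953 -0.09980784] 0.02911174828909233 [ 0.17316425  0.99567811 -1.90522817]
shift [ 1.000e-04 -2.000e-04 -1.182e-01] turn [ 0.    0.   -0.02]
```

View pics/i.png

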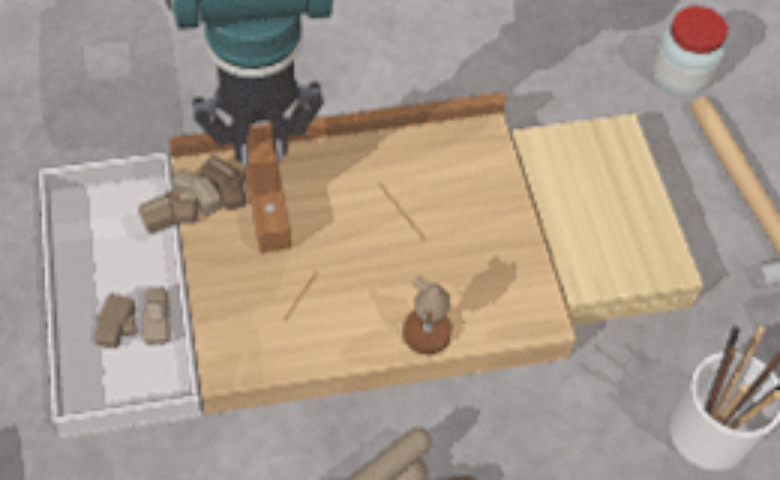

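The three offcuts run in a line from (155,213) to (225,180), the first already overhanging the tray. I'll push them the rest of the way.

Request:
jog_arm --pt "1 0 0 -0.01 0 0 0" --pt "1 0 0 -0.02 0 0 0" --pt "1 0 0 -0.03 0 0 0" --pt "1 0 0 -0.04 0 0 0" --pt "1 0 0 -0.05 0 0 0" --pt "1 0 0 -0.06 0 0 0" --pt "1 0 0 -0.07 0 0 0" --pt "1 0 0 -0.08 0 0 0" --pt "1 0 0 -0.09 0 0 0" --pt "1 0 0 -0.1 0 0 0" --pt "1 0 0 -0.11 0 0 0" --pt "1 0 0 -0.12 0 0 0" --pt "1 0 0 -0.122 0 0 0" --pt "1 0 0 -0.122 0 0 0" --pt "1 0 0 -0.122 0 0 0"

```text
time_s: 11.27
tool_pos: [0.479, -0.1609, 0.1158]
tool_rot: [-0.707, 0.026, -0.026, 0.707]
wrist_force: [0.3, 0.4, -2.4]
width: 0.0289
```

Run:
```python
from h import *
s=robot.get_state(); print(s['time_s'],s['tool_pos'],bf(s['tool_pos']),s['width'],s['wrist_force'])
goal(w(-.068,-.218),.22,TH); goal(w(0,.275),.22,TH);goal(w(0,.275),.116,TH)
c=shot('scene'); im=cv2.resize(c['frame'][120:280,160:420],(780,480)); cv2.imwrite('pics/j.png',im[:,:,::-1])
```

```text
11.2667 [ 0.47899265 -0.1608647   0.11583978] [-0.06774596 -0.22034246] 0.02888186691931369 [ 0.33601458  0.38694852 -2.36779356]
shift [-0.0003 -0.1042  0.0024] turn [-0.01  0.01 -0.01]
shift [ 0.0678 -0.1041  0.4954] turn [-0.01  0.01 -0.01]
shift [ 6.780e-02 -1.000e-04  4.953e-01] turn [-0.01  0.01 -0.01]
```

View pics/j.png

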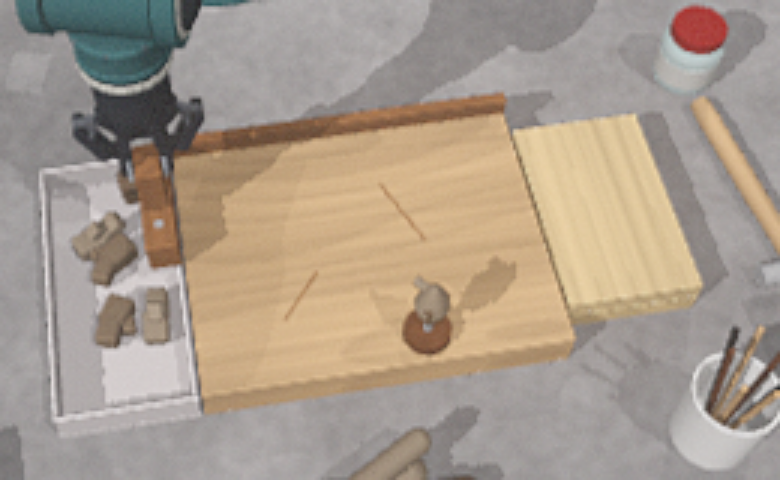

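Four offcuts are clearly in the tray and the fifth is partly hidden by the gripper at (127,188). I'll lift straight up and check its height.

Request:
jog_arm --pt "1 0 -0.03 0 0 0 0" --pt "1 0 -0.06 0 0 0 0" --pt "1 0 -0.09 0 0 0 0" --pt "1 0 -0.104 0.03 0 0 0" --pt "1 0.01 -0.104 0.07 0 0 0" --pt "1 0.02 -0.104 0.11 0 0 0" --pt "1 0.03 -0.104 0.15 0 0 0" --pt "1 0.03 -0.104 0.19 0 0 0" --pt "1 0.03 -0.104 0.22 0 0 0" --pt "1 0.03 -0.104 0.22 0 0 0"

```text
time_s: 12.15
tool_pos: [0.5246, 0.0615, 0.2198]
tool_rot: [-0.706, 0.024, -0.024, 0.707]
wrist_force: [0.4, -0.3, -3.2]
width: 0.029
```

Run:
```python
from h import *
s=robot.get_state(); print(s['time_s'],s['tool_pos'],bf(s['tool_pos']),s['width'],s['wrist_force'])
goal(w(0,.275),.22,TH);goal(w(0,.275),.116,TH)
for n in('scene','top'):
    c=shot(n); P=cloud(c); B=np.apply_along_axis(bf,-1,P)
    hsv=cv2.cvtColor(c['frame'],cv2.COLOR_RGB2HSV)
    m=(abs(B[...,0])<.153)&(B[...,1]<-.212)&(B[...,1]>-.346)&(P[...,2]>.02)&(P[...,2]<.15)
    k,l,st,ce=cv2.connectedComponentsWithStats(m.astype(np.uint8))
    for i in range(1,k):
        if st[i,4]>15: q=P[l==i]; print(n,st[i],B[l==i].mean(0).round(3),B[l==i].min(0).round(3),B[l==i].max(0).round(3),'zmax',np.percentile(q[:,2],98).round(3))
c=load('scene'); im=cv2.resize(c['frame'][120:280,160:420],(780,480)); cv2.imwrite('pics/k.png',im[:,:,::-1])
```

```text
12.15 [0.52459843 0.06145953 0.21977413] [-0.03834187  0.00469831] 0.02903677628324619 [ 0.42150932 -0.33087626 -3.17448857]
shift [3.970e-02 1.000e-04 2.701e-01] turn [-0.08  0.29 -0.02]
shift [0.0398 0.1041 0.27  ] turn [-0.08  0.29 -0.02]
scene [200 174   9  12  84] [-0.121 -0.243] [-0.15  -0.259] [-0.104 -0.231] zmax 0.073
scene [184 190  22  24 292] [-0.053 -0.284] [-0.098 -0.32 ] [-0.009 -0.25 ] zmax 0.043
scene [207 215   9  19 150] [ 0.046 -0.236] [ 0.011 -0.251] [ 0.074 -0.221] zmax 0.047
scene [191 217  14  18 173] [ 0.043 -0.28 ] [ 0.008 -0.303] [ 0.069 -0.258] zmax 0.037
top [300 172  11  19 145] [ 0.043 -0.238] [ 0.012 -0.254] [ 0.075 -0.223] zmax 0.049
top [312 175  15  18 171] [ 0.04  -0.283] [ 0.01  -0.308] [ 0.07  -0.262] zmax 0.041
top [308 198  21  26 319] [-0.056 -0.287] [-0.095 -0.323] [-0.009 -0.254] zmax 0.046
top [300 225   9  14 111] [-0.127 -0.245] [-0.148 -0.26 ] [-0.104 -0.233] zmax 0.078
```

View pics/k.png

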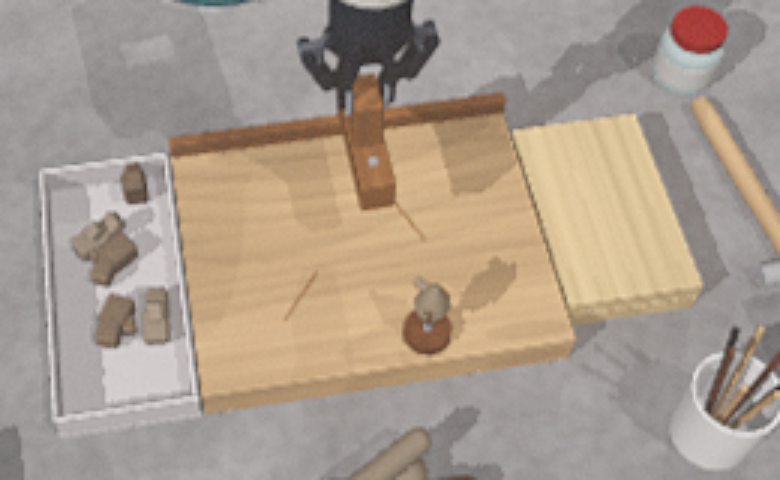

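All five offcuts are inside the tray. The one at (134,183) stands on end, with its top at 75 mm and so its middle near 40 mm, below the 62 mm limit. I'll take the scraper back to the block.

Request:
jog_arm --pt "1 0.01 0 0.035 0 0 0" --pt "1 0.015 0 0.075 0 0 0" --pt "1 0.02 0 0.115 0 0 0" --pt "1 0.025 0 0.155 0 0 0" --pt "1 0.03 0 0.195 0 0 0" --pt "1 0.035 0 0.23 0 0 0" --pt "1 0.04 0 0.255 0 0 0" --pt "1 0.04 0 0.27 0 0 0" --pt "1 0.04 0.03 0.27 0 0 0" --pt "1 0.04 0.06 0.27 0 0 0" --pt "1 0.04 0.085 0.27 0 0 0" --pt "1 0.04 0.095 0.27 0 0 0" --pt "1 0.04 0.1 0.27 0 0 0" --pt "1 0.04 0.104 0.27 0 0 0" --pt "1 0.04 0.106 0.27 0 0 0" --pt "1 0.04 0.107 0.27 0 0 0" --pt "1 0.04 0.107 0.27 0 0 0"

```text
time_s: 13.67
tool_pos: [0.5845, 0.3229, 0.1141]
tool_rot: [-0.706, 0.025, -0.026, 0.707]
wrist_force: [0.5, -0.5, -2.1]
width: 0.0291
```

Run:
```python
from h import *
s=robot.get_state(); print(s['time_s'],s['tool_pos'],bf(s['tool_pos']),s['width'],s['wrist_force'])
c=shot('scene');P=cloud(c); B=np.apply_along_axis(bf,-1,P)
m=(B[...,1]>.21)&(B[...,1]<.35)&(abs(B[...,0])<.1)&(P[...,2]>.058)&(P[...,2]<.085)
print(m.sum(), np.percentile(P[m][:,2],[1,5,50]))
im=cv2.resize(c['frame'][120:240,300:420],(600,600),interpolation=cv2.INTER_CUBIC); cv2.imwrite('pics/l.png',im[:,:,::-1])
```

```text
13.6667 [0.58448634 0.32288888 0.11408699] [0.00247819 0.26977489] 0.02913450595178867 [ 0.46648731 -0.53153504 -2.08395093]
141 [0.05824437 0.06009776 0.07040874]
```

View pics/l.png

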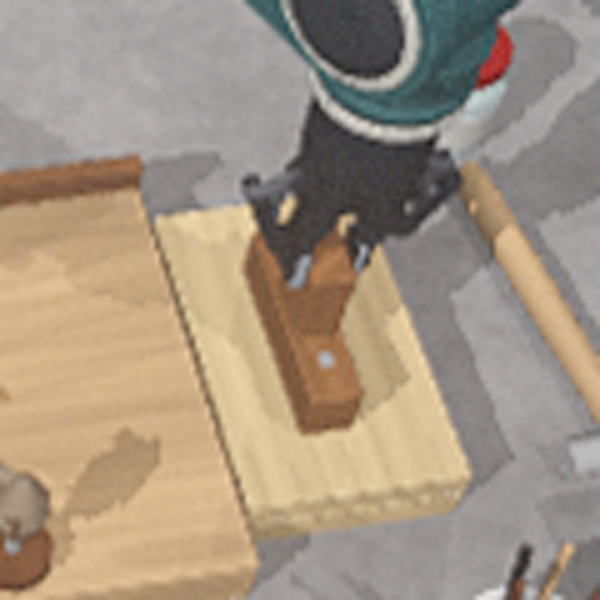

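The scraper is upright near the middle of the block, still about 1 mm above it going by the force. I'll lower it until it touches.

Request:
jog_arm --pt "1 0 0.0005 0 0 0 0" --pt "1 0 0.001 0 0 0 0" --pt "1 0 0.0015 0 0 0 0" --pt "1 0 0.0015 0 0 0 0"

```text
time_s: 14.05
tool_pos: [0.5842, 0.3231, 0.113]
tool_rot: [-0.706, 0.025, -0.026, 0.707]
wrist_force: [-4.1, -0.8, 7.1]
width: 0.0291
```

Contact, with +7 N on the wrist. I'll release, then retreat straight up.

Request:
jog_arm --pt "0.5 0 0 0 0 0 0" --pt "0.2 0 0 0 0 0 0" --pt "0 0 0 0 0 0 0" --pt "0 0 0 0 0 0 0" --pt "0 0 0 0 0 0 0" --pt "0 0 0 0 0 0 0" --pt "0 0 0 0 0 0 0" --pt "0 0 0 0 0 0 0" --pt "0 0 -0.02 0 0 0 0" --pt "0 0 -0.05 0 0 0 0" --pt "0 0 -0.08 0 0 0 0" --pt "0 0 -0.11 0 0 0 0" --pt "0 0 -0.15 0 0 0 0" --pt "0 0 -0.15 0 0 0 0" --pt "0 -0.03 -0.15 0.02 0 0 0" --pt "0 -0.07 -0.15 0.05 0 0 0" --pt "0 -0.11 -0.15 0.08 0 0 0" --pt "0 -0.15 -0.15 0.1 0 0 0" --pt "0 -0.15 -0.15 0.1 0 0 0" --pt "0 -0.15 -0.15 0.1 0 0 0"

```text
time_s: 15.72
tool_pos: [0.4385, 0.4355, 0.2618]
tool_rot: [-0.706, 0.024, -0.024, 0.707]
wrist_force: [0.5, -0.6, 0.5]
width: 0.0859
```

Run:
```python
from h import *
s=robot.get_state(); print(s['time_s'],s['tool_pos'],s['width'],s['wrist_force'])
c=shot('scene');P=cloud(c);B=np.apply_along_axis(bf,-1,P);z=P[...,2]
r=(B[...,1]>.21)&(B[...,1]<.35)&(abs(B[...,0])<.12)
for lo,hi in((.085,.105),(.152,.17)):
    m=r&(z>lo)&(z<hi); print(m.sum(),B[m].mean(0),np.percentile(z[m],[5,50,95]))
m=(B[...,0]>.08)&(B[...,0]<.16)&(B[...,1]>0)&(B[...,1]<.09)&(z>.1)&(z<.16); q=B[m]; print('bird',q.min(0),q.max(0))
m=(abs(B[...,0])<.153)&(B[...,1]<-.212)&(B[...,1]>-.346)&(z>.02)&(z<.15)
k,l,st,ce=cv2.connectedComponentsWithStats(m.astype(np.uint8))
for i in range(1,k):
    if st[i,4]>15: print(B[l==i].mean(0).round(3),np.percentile(z[l==i],98).round(3))
im=cv2.resize(c['frame'][100:300,140:460],(800,500)); cv2.imwrite('pics/m.png',im[:,:,::-1])
```

```text
15.7167 [0.43851892 0.43553166 0.26179341] 0.085891896983649 [ 0.51952315 -0.59662855  0.45683415]
290 [0.01505651 0.26649091] [0.08743322 0.094496   0.09969671]
119 [0.00391535 0.26990185] [0.15474531 0.15913323 0.16292985]
bird [0.10700256 0.02927393] [0.14428045 0.06431828]
[-0.121 -0.243] 0.071
[-0.053 -0.284] 0.044
[ 0.046 -0.236] 0.047
[ 0.042 -0.28 ] 0.037
```

View pics/m.png

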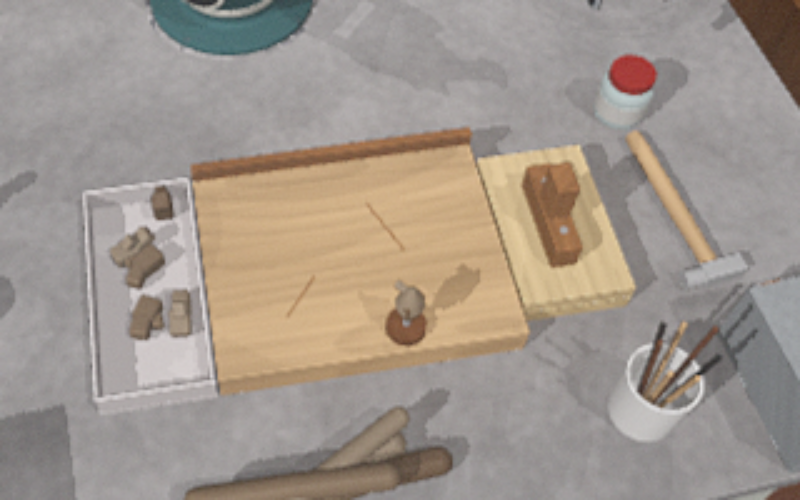

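The scraper stands on the block at (553,210), all five offcuts are in the tray, and the bird, jar and hammer are in place. The gripper is clear, so I'll hand in.

```bash
python3 -c "
from cell import robot
print(robot.job_done())"
```

```text
the job is handed in; nothing more can be done
None
```

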